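# Brace the coin jar and unscrew its cap

### The job

Lay the loose wooden bar flat in the jig, centred lengthwise in the gap between the square coin jar and the two front pegs, and let go, so that the jar cannot turn. Then unscrew the jar's tight cap anticlockwise (just under a fifth of a turn), stop turning once it is free, lift it straight up and finish still holding it level over the jar with two to three centimetres of air above the mouth. The jar stays standing in the jig, the bar in its gap and everything else where it is.

Things in the scene. Friction and masses are not known exactly. Their poses are not given: they have to be found in the camera images.
- jig: Fixed wooden jig: board 170 x 270 x 8 mm on the table. Origin: centre of its underside, y along it, z up. It has four wooden pegs, 16 mm diameter, straight to 36 mm and tapering to 46 mm above the table: two front (near) pegs at x = -41, y = 100 and -100 mm, two back pegs at x = 68, y = 80 and -80 mm.
- gap (a point): Where the bar belongs: point on the top face of the jig board (8 mm over the table), at x = -17, y = 0 mm of the jig, axes as the jig. The gap from the jar's near face to the front pegs is 32 to 33 mm wide and open between those pegs. The bar's long axis goes along y.
- bar: Loose plain wooden bar, 30 mm wide (x), 230 mm long (y), 24 mm high (z), about 110 g, lying on the table left of the jig. Origin: centre of its underside; either end may lead. Grip it across its 30 mm width at mid-length; in the gap the fingers then pass beside the jar, whose nearest side is 25 to 35 mm from the bar's middle.
- jar: Squat square clear jar of coins, body 60 x 60 x 40 mm, about 0.5 kg, standing loose on the board against one back peg at y = 55 to 65 mm of the jig, sides parallel to it. Origin: centre of its underside. A springy liner in the mouth (top at 54 mm closed, 57 mm open) presses the cap up with about 10 N. With no bar in place the jar turns with the cap; with it, by up to about 0.15 rad.
- cap: White ribbed cap on the jar, 24 mm high: upper 12 mm solid, 62 mm diameter; lower 12 mm a 60 mm skirt. Origin: centre of its rim, 42 mm above the jar's when closed. Yaw relative to the jar (positive anticlockwise from above) starts at -0.26 to 0 rad; three lugs hold it, without rise, to +0.62; it is free from there to +1.25, where lugs block it again. A 30 to 50 N grip does not slip.
- loupe: Bystander: black cylindrical loupe, 34 mm diameter, 28 mm high; leave it alone. Origin: centre of its underside.
- tube: Bystander: clear upright coin tube, 28 mm diameter, 60 mm high; leave it alone. Origin: centre of its underside.
- round_jar: Bystander: round closed jar, 60 mm diameter, 85 mm high, beyond the bar; leave it alone. Origin: centre of its underside.
- holders: Bystander: square stack of paper coin holders, 50 x 50 x 21 mm; leave it alone. Origin: centre of its underside.
- brush: Bystander: small brush lying to the right of the jig; leave it alone. Origin: centre of its underside.
- coin_stack: Bystander: stack of large coins, 32 mm diameter, 24 mm high; leave it alone. Origin: centre of its underside.
Not all that is in view belongs to the job. What is shaped like the bar but blue is not meant.

How it is judged:
By the outcome, as a careful person would: the job done as asked, in the order asked, and still so for the second after the job is handed in, while the arm keeps its last pose, push and grip.
It also fails if it takes over 58 s, if anything falls off the work surface, if the arm or the gripper's body presses on something with over 40 N, if the wrist force passes 120 N, or if a joint passes its speed limit or range.

### The arm

A 6-joint arm with a two-finger parallel gripper is mounted at the origin on the work surface. World frame = base frame: x ahead of the robot, y to its left, z up, the work surface at z = 0. Lengths are in m, angles in degrees, forces in N, time in s.
With the tool pointing down it reaches from about 0.4 to 0.825 m from the base axis. Payload 7 kg.
Tool frame: the origin (TCP) lies midway between the tips of the shut fingers; the grasp point (between the pads) lies 19 mm behind it; z points along the fingers, y is the line along which they close (so a half turn about z gives the same grasp; the last joint's range is limited). The gripper opens to 88 mm and grips with 3 to 60 N. Pads are 19 mm wide; open, the fingers measure 130 mm over their backs; the gripper's body (78 mm by 193 mm) begins 47 mm behind the grasp point.
Start: joints at [93.226, 20.546, 0.682, 0, -70.136, -16.507], TCP at [0.155, 0.657, 0.227] pointing down, gripper open.
Joint ranges: [-176.03, 176.03], [-82.01, 121.73], [-58.28, 71.71], [-173.87, 95.51], [-174.79, -0.11], [-173.66, 173.66]. Speed limits (degrees/s): [136.94, 136.94, 172.46, 180, 180, 180].

### API

Orientations are given as [roll, pitch, yaw] about the fixed x, y, z axes, in that order (R = Rz(yaw) Ry(pitch) Rx(roll)).
In Python, from plant import ctrl gives the robot as it stands. The module is installed in compiled form; this text tells all that it offers.
- The arm moves only by the tool send_rows, never from a script. Its argument "plan" is a list that holds one entry, the list of rows, each a list of 6 numbers: the shift along the tool's x, y, z in parts of the range, where 1.0 means 80 cm, then the turn, a rotation vector about the tool's x, y, z in normalised numbers (1 is 90 degrees). A call has 1 to 8 rows; each row is the pose to reach, as a shift and turn from the pose commanded when the call began, along the tool's axes at that moment; what a row does not reach only later rows make up. A row lasts 1/12 s, in which the tool goes at most 41.7 mm and 7.16 degrees, less where a joint would pass 70% of its speed; a pose out of reach is approached as far as the arm can. A call with a gripper value outside its range is refused whole. "fingers" is the opening, from 0 (shut) to 1 (fully open), set as the call begins (left out, the last holds). The fingers move at their own pace and stop on an object; the grip force is fixed at half the most. Time passes only in rows, so rows that repeat a pose let the fingers close. It gives the time, the measured TCP pose, the force, the opening and the grip force at its end, in the units of the state.
- ctrl.get_obs(): the state, without advancing time (a new reading comes with each control period).
- ctrl.snapshot(name): name is "scene" or "top"; returns a dict with "img" (384x512x3 uint8, red, green, blue), "K" (3x3 intrinsics, pixels), "pose" (4x4, takes a point from camera to world coordinates). Camera axes: x right, y down, z forward; pixel columns grow to the right and rows downward; lengths in m; the calibration is good to about 2 mm. A picture is of the moment at which its call begins. There is no depth.
- ctrl.close_job(): hands the job in; it is judged then, once.
The state is a dict: "clock": time; "joint_pos": joint angles; "qvel": joint speeds; "tau": joint torques, N m; "tool_pos": TCP position; "orientation": TCP orientation; "force": force on the tool from outside, world axes, zero at the start; "moment": the same for the moment, N m; "opening": finger opening in m; "gripper_force": force on a finger pad.
Only numpy, scipy, OpenCV 4.12 (cv2) and the standard library are available. Lean on these libraries where they do the work, as an engineer would, in place of code of your own. Each camera call takes 0.05 s, during which the arm holds its last target. There are 200 camera calls.

## Working session

There is one attempt and no reset: what is moved stays moved. The work goes in short steps, Python scripts to look and compute and a tool call to move; the robot and the scene stay as the last step left them, time stands still between calls to the robot, and variables do not carry over. Pictures are saved under pics/ and viewed, at most 10 in all, crops included, and the job is handed in when it is done.

Besides the shell and the picture viewer there is one more tool, called after "Call:" by a JSON object that holds its "op" and its "data". send_rows: Moves the arm, as the interface text tells. Its arguments: {"type":"object","properties":{"plan":{"type":"array","items":{"type":"array","items":{"type":"array","items":{"type":"number"}}}},"fingers":{"type":"number"}},"required":["plan"]}

```bash
mkdir -p pics
python3 - <<'E'
from plant import ctrl
import cv2,numpy as np
o=ctrl.get_obs();print({k:np.round(v,4).tolist() for k,v in o.items()})
for n in("scene","top"):
    s=ctrl.snapshot(n);cv2.imwrite(f"pics/{n}0.png",s["img"][:,:,::-1]);print(n,np.round(s["K"],2).tolist(),np.round(s["pose"],4).tolist())
E
```

```text
{'clock': 0.0, 'joint_pos': [93.2255, 20.5936, 0.6339, -0.0201, -70.1376, -16.5083], 'qvel': [0.0542, -0.0997, 0.0475, -0.0647, -0.0382, 0.0272], 'tau': [0.0011, -58.2713, 29.3059, 6.9973, 0.0069, -0.0002], 'tool_pos': [0.155, 0.6565, 0.2256], 'orientation': [179.9013, -0.0095, -13.2897], 'force': [0.4296, 0.0502, -0.3354], 'moment': [0.0087, -0.0135, 0.0045], 'gripper_force': 0.0, 'opening': 0.0876}
scene [[438.43, 0.0, 257.2], [0.0, 438.43, 194.77], [0.0, 0.0, 1.0]] [[-0.883, 0.2669, -0.386, 0.8921], [0.4693, 0.4932, -0.7325, 0.7928], [-0.0051, -0.8279, -0.5608, 0.693], [0.0, 0.0, 0.0, 1.0]]
top [[386.46, 0.0, 253.25], [0.0, 386.46, 191.64], [0.0, 0.0, 1.0]] [[0.0231, -0.99, 0.1388, 0.335], [-0.9997, -0.0218, 0.0108, -0.0379], [-0.0077, -0.139, -0.9903, 1.0632], [0.0, 0.0, 0.0, 1.0]]
```

View pics/scene0.png

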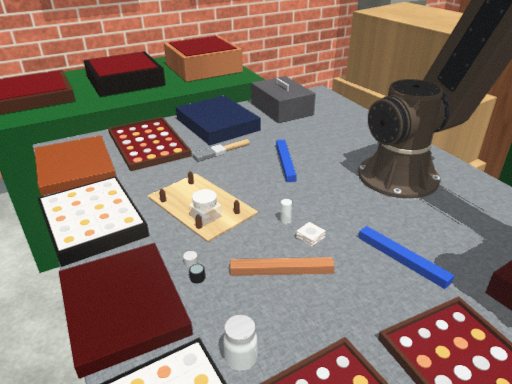

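View pics/top0.png

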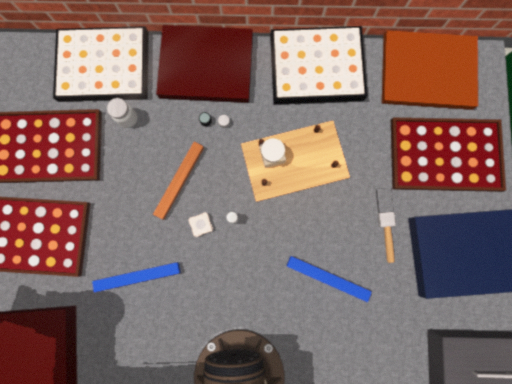

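The pictures show the jig near (295,160) in the top view, its front pegs at (264,182) and (335,164) and the jar's white cap at (273,152). The orange bar is at (180,180), and the two blue bars are decoys.

```bash
cat > h.py <<'E'
from plant import ctrl
import cv2,numpy as np
def cast(s,px,z):
    px=np.atleast_2d(np.asarray(px,float));d=np.c_[px,np.ones(len(px))]@np.linalg.inv(s["K"]).T@s["pose"][:3,:3].T
    c=s["pose"][:3,3];return (c+d*((z-c[2])/d[:,2])[:,None])[:,:2]
def proj(s,P):
    P=np.atleast_2d(P);q=(P-s["pose"][:3,3])@s["pose"][:3,:3]@s["K"].T;return q[:,:2]/q[:,2:]
def hsv(s,k=4):
    return cv2.cvtColor(cv2.resize(s["img"],None,fx=k,fy=k,interpolation=cv2.INTER_CUBIC),cv2.COLOR_RGB2HSV)
def blobs(m,k=4,amin=40):
    cs,_=cv2.findContours(m.astype(np.uint8),cv2.RETR_EXTERNAL,cv2.CHAIN_APPROX_NONE)
    return [((c[:,0,:]+.5)/k-.5) for c in cs if cv2.contourArea(c)/k/k>amin]
def rect(p):
    (c,wh,a)=cv2.minAreaRect(p.astype(np.float32)*1000)
    b=cv2.boxPoints((c,wh,a));e=[b[1]-b[0],b[2]-b[1]];l=max(e,key=np.linalg.norm)
    return np.round(c,1),np.round(sorted(wh),1),np.round(np.degrees(np.arctan2(l[1],l[0]))%180,2)
E
python3 - <<'E'
from h import *
for n in("top","scene"):
    s=ctrl.snapshot(n);H=hsv(s);h,S,v=cv2.split(H)
    for y,x in ([(180,180),(160,310),(152,273),(182,264),(164,335)] if n=="top" else [(267,280),(205,170),(200,204),(222,199),(208,237)]): print(n,(x,y),H[y*4+2,x*4+2])
    wood=(h>12)&(h<26)&(S>70)&(v>120); bar=(h<13)&(S>140)&(v>110)
    for nm,m,z in(("wood",wood,.008),("bar",bar,.024)):
        for c in blobs(m,amin=250):
            print(n,nm,c.mean(0).round(1),len(c),rect(cast(s,c,z)))
E
```

```text
top (180, 180) [ 11 166 218]
top (310, 160) [ 19 117 245]
top (273, 152) [ 14  16 242]
top (264, 182) [ 10 144  87]
top (335, 164) [  8 150  75]
top wood [388.8 244.3] 327 (array([ 348.2, -395.3]), array([21.9, 97.7]), np.float32(4.69))
top wood [289.4 158.4] 1545 (array([ 574.2, -139.8]), array([173. , 272.6]), np.float32(105.79))
top bar [178.2 180.3] 650 (array([509.4, 178.5]), array([ 31., 227.]), np.float32(153.55))
top bar [435.9  57.8] 1748 (array([ 849.9, -549.6]), array([229.2, 405.6]), np.float32(89.96))
top bar [471.1  23.5] 405 (array([ 983.1, -642. ]), array([ 21., 142.]), np.float32(90.18))
top bar [370.9  21.9] 406 (array([ 983.1, -355.3]), array([ 21.6, 137.3]), np.float32(90.61))
top bar [321.2  21. ] 400 (array([ 983.1, -211.6]), array([ 20.9, 133.4]), np.float32(89.68))
top bar [271.5  20.1] 398 (array([982.7, -68. ]), array([ 21.1, 131.8]), np.float32(89.94))
top bar [173.   18.5] 397 (array([982.9, 218.5]), array([ 21.1, 134.4]), np.float32(91.04))
top bar [74.5 16.8] 393 (array([982.9, 506.6]), array([ 20.9, 140.5]), np.float32(90.09))
top bar [454.1  13.3] 424 
[... 1721 characters left out ...]
, 228.3]), np.float32(88.66))
scene bar [58.2 46.9] 698 (array([  685.1, -1872.5]), array([210.5, 230.8]), np.float32(87.32))
scene bar [208.7  52.9] 1540 (array([  -13.8, -1353.1]), array([591.7, 660.8]), np.float32(89.01))
scene bar [38.3 34.1] 948 (array([  787.8, -2221.4]), array([241.6, 274.8]), np.float32(89.55))
scene bar [78.1 29.6] 550 (array([  528., -2221.]), array([240.7, 289.1]), np.float32(85.85))
scene bar [13.8 21.7] 539 (array([  881.2, -2660.1]), array([182.7, 350.5]), np.float32(87.99))
scene bar [56. 17.] 628 (array([  622.8, -2664.6]), array([254.5, 364.4]), np.float32(83.86))
scene bar [26.5  4.7] 477 (array([  757.8, -3241.6]), array([315.6, 516.8]), np.float32(85.83))
```

Run:
```python
from h import *
yaw=np.radians(15.7);R=np.array([[np.cos(yaw),-np.sin(yaw)],[np.sin(yaw),np.cos(yaw)]]);c0=np.array([574.7,-139.3])
for n in("top","scene"):
    s=ctrl.snapshot(n);H=hsv(s);h,S,v=cv2.split(H)
    dark=(v<140)&(S>60)&((h<25)|(h>170)); white=(v>185)&(S<45)
    for nm,m,z,a in(("peg",dark,.025,10),("white",white,.074,60)):
        for c in blobs(m,amin=a):
            M=cv2.moments((c*8).astype(np.float32)[:,None]);ctr=np.array([M["m10"],M["m01"]])/M["m00"]/8
            w=cast(s,ctr,z)[0]*1000; l=(w-c0)@R
            if abs(l[0])<85 and abs(l[1])<135: print(n,nm,ctr.round(1),w.round(1),"jig",l.round(1),rect(cast(s,c,z))[1])
    # board edges in the jig frame, on z=8
    wood=(h>12)&(h<26)&(S>70)&(v>120)
    for c in blobs(wood,amin=1500):
        l=(cast(s,c,.008)*1000-c0)@R
        if abs(l.mean(0)).max()<60:
            for nm,sel,i in(("near",(l[:,0]<-78)&(abs(l[:,1])<110),0),("far",(l[:,0]>78)&(abs(l[:,1])<110),0),("left",(l[:,1]>127)&(abs(l[:,0])<65),1),("right",(l[:,1]<-127)&(abs(l[:,0])<65),1)):
                p=np.polyfit(l[sel,1-i],l[sel,i],1);print(n,nm,len(l[sel]),"off %.2f slope %.2f deg"%(p[1],np.degrees(p[0])))
s=ctrl.snapshot("scene");cv2.imwrite("pics/crop0.png",cv2.resize(s["img"][155:290,135:345,::-1],None,fx=3.8,fy=3.8,interpolation=cv2.INTER_CUBIC))
```

```text
top peg [264.2 182.1] [507.4 -55.8] jig [-42.2  98.6] [15.  15.9]
top peg [334.6 164.1] [ 561.6 -247.3] jig [ -41.8 -100.4] [14.9 19.3]
top peg [260.6 141.3] [621.4 -43.6] jig [70.8 79.5] [13.9 17. ]
top peg [316.8 128.6] [ 660.9 -198.8] jig [ 66.9 -80.6] [16.8 22.4]
top white [272.4 149.8] [585.6 -74.9] jig [27.9 59. ] [61.2 61.5]
top near 309 off -86.11 slope -0.10 deg
top far 327 off 84.82 slope -0.44 deg
top left 178 off 135.25 slope 0.05 deg
top right 176 off -135.93 slope 0.33 deg
scene peg [198.3 221.3] [617.3 -45.2] jig [66.5 79.1] [16.8 59.2]
scene peg [236.1 207.1] [507.8 -54.9] jig [-41.6  99.4] [14.9 59.5]
scene peg [162.1 195.4] [ 660.9 -199.8] jig [ 66.6 -81.6] [14.9 65.5]
scene peg [190.2 177.6] [ 561.1 -249.4] jig [ -42.9 -102.3] [14.3 69. ]
scene white [204.2 200.8] [593.7 -54.3] jig [41.2 76.7] [ 72.1 122.4]
scene near 205 off -85.04 slope 0.06 deg
scene far 199 off 86.59 slope 0.05 deg
scene left 157 off 138.73 slope 0.09 deg
scene right 145 off -133.15 slope -0.81 deg
```

View pics/crop0.png

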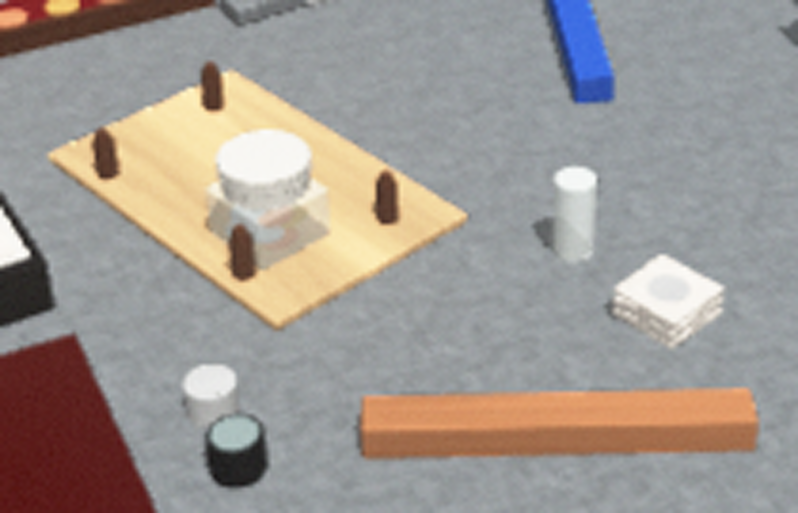

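```bash
cat >> h.py <<'E'
def delta(cur,tgt):  # cur,tgt: x,y,z mm, yaw deg -> cm in tool axes, turn about tool z
    y=np.radians(cur[3]);d=(np.array(tgt[:3])-cur[:3])/10
    t=[d[0]*np.cos(y)+d[1]*np.sin(y),d[0]*np.sin(y)-d[1]*np.cos(y),-d[2],0,0,-(tgt[3]-cur[3])]
    return np.round(t,3).tolist()
def after(cur,r):  # pose after row
    y=np.radians(cur[3]);return np.round([cur[0]+10*(r[0]*np.cos(y)+r[1]*np.sin(y)),cur[1]+10*(r[0]*np.sin(y)-r[1]*np.cos(y)),cur[2]-10*r[2],cur[3]-r[5]],2).tolist()
E
python3 - <<'E'
from h import *
print(delta([155,657,227,-13.28],[509.4,178.5,120,-26.45]))
o=ctrl.get_obs();print(o["tool_pos"],o["orientation"])
E
```

```text
[45.484, 38.43, 10.7, 0.0, 0.0, 13.17]
[0.15505883 0.65684071 0.22633557] [ 1.79978120e+02 -2.99695908e-03 -1.32823237e+01]
```

The rows are not in the units I measure in: shifts go in shares of 80 cm and turns go in shares of 90 degrees. I convert before sending: 22.9 cm / 80 = 0.2863, 20 cm / 80 = 0.25, 6.6 degrees / 90 = 0.0733.

Call:
{"op": "send_rows", "data": {"plan": [[[0.0313,0.0263,0.0075,0,0,0.0078],[0.0688,0.0575,0.0163,0,0,0.0178],[0.105,0.0888,0.025,0,0,0.0267],[0.1413,0.1188,0.0325,0,0,0.0367],[0.1775,0.15,0.0413,0,0,0.0456],[0.2138,0.18,0.05,0,0,0.0556],[0.25,0.2113,0.0588,0,0,0.0644],[0.2863,0.2413,0.0675,0,0,0.0733]]], "fingers": 1}}

```text
clock: 1.02
tool_pos: [0.3343, 0.4148, 0.1726]
orientation: [-180.0, 0.0, -19.9]
force: [1.5, -0.6, -0.5]
opening: 0.0875
gripper_force: 0.0
```

Run:
```python
from h import *
c=after([155,657,227,-13.28],[22.9,19.3,5.4,0,0,6.6]);o=ctrl.get_obs();print(c,o["tool_pos"],delta(c,[509.4,178.5,120,-26.45]))
```

```text
[333.54, 416.56, 173.0, -19.88] [0.33428937 0.41482086 0.17256018] [24.633, 16.407, 5.3, 0.0, 0.0, 6.57]
```

In the tool's units: 24.63 cm / 80 = 0.3079, 6.6 cm / 80 = 0.0825, 6.57 degrees / 90 = 0.073.

Call:
{"op": "send_rows", "data": {"plan": [[[0.0413,0.0275,0.0088,0,0,0.01],[0.0825,0.055,0.0175,0,0,0.02],[0.1238,0.0825,0.0263,0,0,0.03],[0.165,0.11,0.035,0,0,0.04],[0.2063,0.1375,0.0438,0,0,0.05],[0.2475,0.165,0.0525,0,0,0.06],[0.285,0.19,0.06,0,0,0.0689],[0.3079,0.2051,0.0663,0,0,0.073]]]}}

```text
clock: 1.68
tool_pos: [0.5107, 0.1757, 0.1192]
orientation: [180.0, -0.0, -26.6]
force: [-0.2, 0.3, 0.7]
opening: 0.0875
gripper_force: 0.0
```

Run:
```python
from h import *
s=ctrl.snapshot("scene");cv2.imwrite("pics/hover.png",cv2.resize(s["img"][150:310,180:400,::-1],None,fx=3.6,fy=3.6,interpolation=cv2.INTER_CUBIC))
o=ctrl.get_obs();print(o["clock"],o["tool_pos"],o["orientation"],o["force"])
# bar, top face quad in scene view (brighter than the side)
H=hsv(s);h,S,v=cv2.split(H)
print([H[r*4,280*4].tolist() for r in(258,261,264,267,270,273)])
```

```text
1.7333 [0.51128369 0.17400581 0.11816528] [ 1.79890941e+02  2.73354380e-02 -2.66583035e+01] [ 2.24330682 -1.25920361 -0.25740496]
[[9, 38, 162], [11, 137, 164], [11, 133, 157], [11, 136, 148], [11, 136, 142], [11, 143, 171]]
```

View pics/hover.png

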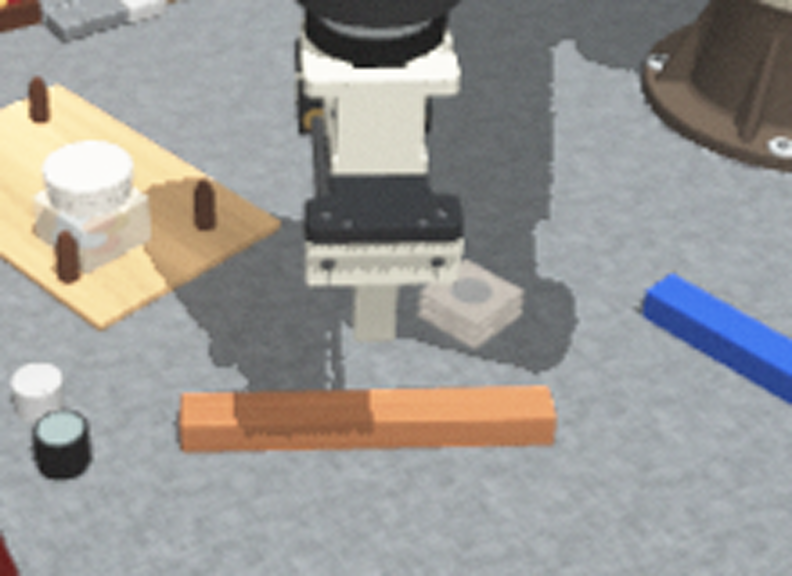

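The fingers hover over the middle of the bar, and the holders and tube are clear of them. Descending.

In the tool's units: 8 cm / 80 = 0.1, 4.5 cm / 80 = 0.0563.

Call:
{"op": "send_rows", "data": {"plan": [[[0,0,0,0,0,0],[0,0,0.025,0,0,0],[0,0,0.0563,0,0,0],[0,0,0.0875,0,0,0],[0,0,0.1,0,0,0],[0,0,0.1,0,0,0],[0,0,0.1,0,0,0],[0,0,0.1,0,0,0]]]}}

```text
clock: 2.4
tool_pos: [0.5102, 0.1793, 0.0409]
orientation: [-179.9, -0.1, -26.4]
force: [-1.9, -0.5, 0.2]
opening: 0.0875
gripper_force: 0.0
```

In the tool's units: 3.4 cm / 80 = 0.0425, 2.4 cm / 80 = 0.03.

Call:
{"op": "send_rows", "data": {"plan": [[[0,0,0.015,0,0,0],[0,0,0.03,0,0,0],[0,0,0.04,0,0,0],[0,0,0.0425,0,0,0],[0,0,0.0425,0,0,0],[0,0,0.0425,0,0,0]]]}}

```text
clock: 2.9
tool_pos: [0.5099, 0.1788, 0.0063]
orientation: [-180.0, -0.0, -26.4]
force: [0.3, 0.5, 0.5]
opening: 0.0878
gripper_force: 0.0
```

Call:
{"op": "send_rows", "data": {"plan": [[[0,0,0,0,0,0],[0,0,0,0,0,0],[0,0,0,0,0,0],[0,0,0,0,0,0],[0,0,0,0,0,0],[0,0,0,0,0,0],[0,0,0,0,0,0],[0,0,0,0,0,0]]], "fingers": 0}}

```text
clock: 3.57
tool_pos: [0.5094, 0.1784, 0.0056]
orientation: [180.0, 0.0, -26.5]
force: [-0.5, 0.2, -0.0]
opening: 0.0398
gripper_force: 0.0
```

Call:
{"op": "send_rows", "data": {"plan": [[[0,0,0,0,0,0],[0,0,0,0,0,0],[0,0,0,0,0,0],[0,0,0,0,0,0],[0,0,0,0,0,0],[0,0,0,0,0,0]]]}}

```text
clock: 4.07
tool_pos: [0.5095, 0.1784, 0.0055]
orientation: [-180.0, -0.0, -26.5]
force: [0.7, 0.8, 0.0]
opening: 0.0295
gripper_force: 30.0
```

In the tool's units: -8.6 cm / 80 = -0.1075, -7.5 cm / 80 = -0.0938.

Call:
{"op": "send_rows", "data": {"plan": [[[0,0,-0.0125,0,0,0],[0,0,-0.0375,0,0,0],[0,0,-0.0688,0,0,0],[0,0,-0.0938,0,0,0],[0,0,-0.1075,0,0,0],[0,0,-0.1075,0,0,0],[0,0,-0.1075,0,0,0],[0,0,-0.1075,0,0,0]]]}}

```text
clock: 4.73
tool_pos: [0.5088, 0.178, 0.0911]
orientation: [180.0, 0.0, -26.5]
force: [-0.7, -0.0, -0.7]
opening: 0.0298
gripper_force: 30.0
```

Run:
```python
from h import *
o=ctrl.get_obs();print(o["tool_pos"],o["orientation"],o["force"],o["moment"],o["opening"],o["gripper_force"])
cur=[509.4,178.5,92,-26.45]
yaw=15.7;y=np.radians(yaw);R=np.array([[np.cos(y),-np.sin(y)],[np.sin(y),np.cos(y)]])
j=np.array([574.4,-139.8])
t=j+R@[-17.5,0];print("gap",t,delta(cur,[*t,92,-90+yaw]))
s=ctrl.snapshot("top");H=hsv(s);h,S,v=cv2.split(H);bar=(h<14)&(S>120)&(v>80)
for c in blobs(bar,amin=100):
    m=c.mean(0)
    if 100<m[0]<260 and 120<m[1]<240: print(rect(cast(s,c,.092-.005+.024)))
cv2.imwrite("pics/lift.png",s["img"][:,:,::-1])
```

```text
[0.50884232 0.17803566 0.09110598] [ 1.79961526e+02  3.63453250e-02 -2.64691533e+01] [-7.40217370e-01 -1.19295710e-05 -7.35218401e-01] [-0.03316752  0.02444318  0.03397524] 0.029761454551020763 29.999861419200897
gap [ 557.55289444 -144.5355078 ] [18.7, 26.777, -0.0, 0.0, 0.0, 47.85]
(array([442.8, 207.7]), array([32.6, 84.4]), np.float32(153.31))
(array([574.8, 141.5]), array([34.3, 76.2]), np.float32(152.85))
```

In the tool's units: 18.6 cm / 80 = 0.2325, 16 cm / 80 = 0.2, 36 degrees / 90 = 0.4.

Call:
{"op": "send_rows", "data": {"plan": [[[0.0088,0.0125,0,0,0,0.0222],[0.0275,0.04,0,0,0,0.0667],[0.05,0.0713,0,0,0,0.1222],[0.0725,0.1038,0,0,0,0.1778],[0.095,0.1363,0,0,0,0.2333],[0.1175,0.1688,0,0,0,0.2889],[0.14,0.2,0,0,0,0.3444],[0.1625,0.2325,0,0,0,0.4]]]}}

```text
clock: 5.45
tool_pos: [0.5423, -0.0481, 0.0907]
orientation: [179.9, 0.0, -62.8]
force: [0.3, -0.5, -0.7]
opening: 0.03
gripper_force: 30.0
```

Run:
```python
from h import *
c=after([509.4,178.5,92,-26.45],[13,18.6,0,0,0,36]);print(c,delta(c,[557.5,-144.5,92,-74.3]))
```

```text
[542.94, -45.93, 92.0, -62.45] [9.413, 3.268, -0.0, 0.0, 0.0, 11.85]
```

In the tool's units: 9.41 cm / 80 = 0.1176, 8.7 cm / 80 = 0.1088, 11.85 degrees / 90 = 0.1317.

Call:
{"op": "send_rows", "data": {"plan": [[[0.03,0.01,0,0,0,0.0444],[0.06,0.0213,0,0,0,0.0889],[0.0875,0.0313,0,0,0,0.1222],[0.1088,0.0375,0,0,0,0.1317],[0.1176,0.0409,0,0,0,0.1317],[0.1176,0.0409,0,0,0,0.1317],[0.1176,0.0409,0,0,0,0.1317],[0.1176,0.0409,0,0,0,0.1317]]]}}

```text
clock: 6.12
tool_pos: [0.557, -0.1442, 0.0911]
orientation: [179.9, 0.0, -74.3]
force: [1.0, 0.7, -0.6]
opening: 0.0294
gripper_force: 30.0
```

In the tool's units: 2.5 cm / 80 = 0.0313, 2 cm / 80 = 0.025.

Call:
{"op": "send_rows", "data": {"plan": [[[0,0,0,0,0,0],[0,0,0.0125,0,0,0],[0,0,0.025,0,0,0],[0,0,0.0313,0,0,0],[0,0,0.0313,0,0,0],[0,0,0.0313,0,0,0],[0,0,0.0313,0,0,0],[0,0,0.0313,0,0,0]]]}}

```text
clock: 6.78
tool_pos: [0.5578, -0.1446, 0.0668]
orientation: [-180.0, -0.0, -74.3]
force: [0.7, 0.5, -0.7]
opening: 0.0296
gripper_force: 30.0
```

Run:
```python
from h import *
o=ctrl.get_obs();print(o["tool_pos"],o["orientation"],o["force"],o["moment"])
a=ctrl.snapshot("top")["img"][110:210,215:375,::-1];b=ctrl.snapshot("scene")["img"][150:250,135:295,::-1]
cv2.imwrite("pics/gap1.png",cv2.resize(np.vstack([a,b]),None,fx=3,fy=3,interpolation=cv2.INTER_CUBIC))
```

```text
[ 0.55778095 -0.14459037  0.06682901] [-1.79974370e+02 -1.03390160e-02 -7.42952311e+01] [ 0.66617496  0.52044901 -0.68557575] [0.08654663 0.00156416 0.03174212]
```

View pics/gap1.png

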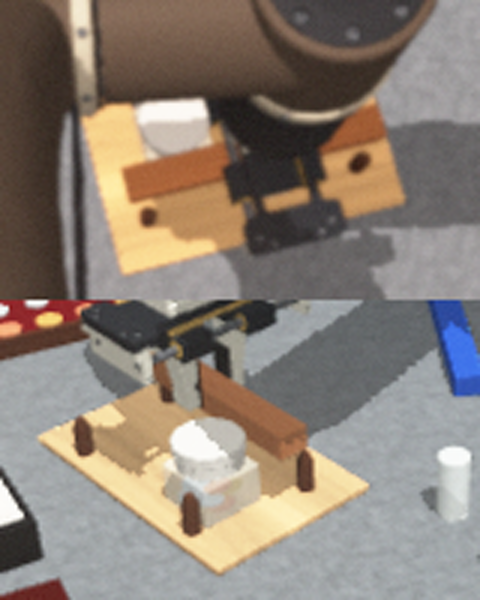

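The bar is held above the gap, its left part visible at about (262,168) in the top view. I'll measure its edges in the jig frame.

```bash
cat > edges.py <<'E'
from h import *
import sys
zt=float(sys.argv[1]);y=np.radians(15.7);R=np.array([[np.cos(y),-np.sin(y)],[np.sin(y),np.cos(y)]]);j=np.array([574.4,-139.8])
s=ctrl.snapshot("top");H=hsv(s);h,S,v=cv2.split(H)
bar=(h<15)&(S>150)&(v>90)
for c in blobs(bar,amin=30):
    l=(cast(s,c,zt)*1000-j)@R
    if abs(l.mean(0)[0])<60 and abs(l.mean(0)[1])<135:
        print("bar part y %.1f..%.1f x %.1f..%.1f"%(*np.percentile(l[:,1],[0,100]),*np.percentile(l[:,0],[2,98])))
        ym=np.median(l[:,1]);sel=abs(l[:,1]-ym)<15
        xm=np.median(l[sel,0])
        for nm,q in(("far",sel&(l[:,0]>xm)),("near",sel&(l[:,0]<xm))):
            p=np.polyfit(l[q,1],l[q,0],1);print(nm,"x %.2f at y=%.0f slope %.1f deg"%(np.polyval(p,ym),ym,np.degrees(p[0])))
E
python3 edges.py 0.0855
```

```text
bar part y 24.0..114.3 x -35.3..-4.2
far x -6.25 at y=70 slope 1.1 deg
near x -34.81 at y=70 slope -0.6 deg
bar part y -112.1..-54.8 x -35.6..-4.8
far x -11.07 at y=-88 slope -22.5 deg
near x -34.99 at y=-88 slope -0.3 deg
```

```bash
cat > sc.py <<'E'
from h import *
import sys
zt=float(sys.argv[1]);y=np.radians(15.7);R=np.array([[np.cos(y),-np.sin(y)],[np.sin(y),np.cos(y)]]);j=np.array([574.4,-139.8])
s=ctrl.snapshot("scene");H=hsv(s);h,S,v=cv2.split(H)
bar=(h<15)&(S>115)&(v>70)
for c in blobs(bar,amin=60):
    if not(180<c[:,0].mean()<260 and 150<c[:,1].mean()<230): continue
    print(c.min(0),c.max(0))
    lt=(cast(s,c,zt)*1000-j)@R; lb=(cast(s,c,zt-.024)*1000-j)@R
    for y0 in (50,75,95):
        q=abs(lt[:,1]-y0)<6; r=abs(lb[:,1]-y0)<6
        print("y",y0,"near top x %.1f"%np.min(lt[q,0]),"far bottom x %.1f"%np.max(lb[r,0]))
    print("left end y (bottom, top)",lb[:,1].max().round(1),lt[:,1].max().round(1))
E
python3 sc.py 0.0855
```

```text
[201.125 170.875] [238.875 213.125]
y 50 near top x -31.9 far bottom x -13.5
y 75 near top x -31.8 far bottom x -5.6
y 95 near top x -32.0 far bottom x -5.0
left end y (bottom, top) 160.3 185.1
```

Call:
{"op": "send_rows", "data": {"plan": [[[0.0013,-0.0013,0.0038,0,0,0],[0.0013,-0.0013,0.01,0,0,0],[0.0013,-0.0013,0.0163,0,0,0],[0.0013,-0.0013,0.0213,0,0,0],[0.0013,-0.0013,0.025,0,0,0],[0.0013,-0.0013,0.0275,0,0,0],[0.0013,-0.0013,0.0275,0,0,0],[0.0013,-0.0013,0.0275,0,0,0]]]}}

```text
clock: 7.65
tool_pos: [0.5587, -0.1453, 0.0444]
orientation: [180.0, 0.0, -74.3]
force: [1.1, -1.1, -1.1]
opening: 0.0298
gripper_force: 30.0
```

```bash
python3 edges.py 0.0635; python3 sc.py 0.0635
python3 - <<'E'
from h import *
o=ctrl.get_obs();print(o["tool_pos"],o["force"],o["moment"])
E
```

```text
bar part y 23.4..113.6 x -35.0..-3.8
far x -5.45 at y=70 slope -2.0 deg
near x -34.43 at y=70 slope -0.7 deg
bar part y -114.7..-55.6 x -35.4..-3.9
far x -9.88 at y=-89 slope -25.4 deg
near x -34.62 at y=-89 slope 0.3 deg
[201.125 177.125] [238.875 213.125]
y 50 near top x -31.6 far bottom x -14.7
y 75 near top x -31.8 far bottom x -8.2
y 95 near top x -31.6 far bottom x -3.8
left end y (bottom, top) 137.3 162.0
[ 0.55895326 -0.14527212  0.0447447 ] [-0.49235818 -0.43554243 -1.60238057] [ 0.02340423 -0.06257345 -0.01912058]
```

In the tool's units: 0.9 cm / 80 = 0.0113, 0.8 cm / 80 = 0.01.

Call:
{"op": "send_rows", "data": {"plan": [[[0,0,0.0025,0,0,0],[0,0,0.005,0,0,0],[0,0,0.0075,0,0,0],[0,0,0.01,0,0,0],[0,0,0.0113,0,0,0],[0,0,0.0113,0,0,0]]]}}

```text
clock: 8.25
tool_pos: [0.5585, -0.1453, 0.0352]
orientation: [180.0, 0.0, -74.3]
force: [-0.5, -0.2, -0.4]
opening: 0.0297
gripper_force: 30.0
```

In the tool's units: 2.15 cm / 80 = 0.0269, 2.1 cm / 80 = 0.0263.

Call:
{"op": "send_rows", "data": {"plan": [[[0,0,0.005,0,0,0],[0,0,0.01,0,0,0],[0,0,0.015,0,0,0],[0,0,0.02,0,0,0],[0,0,0.0238,0,0,0],[0,0,0.0263,0,0,0],[0,0,0.0269,0,0,0],[0,0,0.0269,0,0,0]]]}}

```text
clock: 8.92
tool_pos: [0.5587, -0.1453, 0.0139]
orientation: [180.0, 0.0, -74.3]
force: [-0.1, -0.9, -0.7]
opening: 0.0294
gripper_force: 30.0
```

In the tool's units: 0.1 cm / 80 = 0.0013, 0.05 cm / 80 = 0.0006.

Call:
{"op": "send_rows", "data": {"plan": [[[0,0,0.0006,0,0,0],[0,0,0.0013,0,0,0],[0,0,0.0013,0,0,0],[0,0,0.0013,0,0,0]]]}}

```text
clock: 9.25
tool_pos: [0.5589, -0.1453, 0.0135]
orientation: [-180.0, -0.0, -74.3]
force: [-1.2, -0.1, 4.3]
opening: 0.0296
gripper_force: 30.0
```

```bash
python3 edges.py 0.0325; python3 sc.py 0.0325
```

```text
bar part y 23.6..113.5 x -35.8..-2.9
far x -4.60 at y=70 slope -0.4 deg
near x -33.81 at y=70 slope 0.7 deg
bar part y -115.6..-56.8 x -36.9..-3.6
far x -13.14 at y=-92 slope -12.8 deg
near x -34.37 at y=-92 slope 4.7 deg
[216.875 196.125] [238.625 219.375]
y 50 near top x -32.8 far bottom x -27.4
y 75 near top x -32.8 far bottom x -7.8
y 95 near top x -34.0 far bottom x -4.3
left end y (bottom, top) 111.9 136.4
```

Call:
{"op": "send_rows", "data": {"plan": [[[0,0,0,0,0,0],[0,0,0,0,0,0],[0,0,0,0,0,0],[0,0,0,0,0,0],[0,0,0,0,0,0],[0,0,0,0,0,0],[0,0,0,0,0,0]]], "fingers": 0.6}}

```text
clock: 9.93
tool_pos: [0.5587, -0.1453, 0.013]
orientation: [180.0, 0.0, -74.3]
force: [-0.0, -0.3, 0.3]
opening: 0.0527
gripper_force: 0.0
```

Call:
{"op": "send_rows", "data": {"plan": [[[0,0,-0.0063,0,0,0],[0,0,-0.0188,0,0,0],[0,0,-0.0375,0,0,0],[0,0,-0.0625,0,0,0],[0,0,-0.0938,0,0,0],[0,0,-0.125,0,0,0],[0,0,-0.15,0,0,0],[0,0,-0.1563,0,0,0]]]}}

```text
clock: 10.6
tool_pos: [0.5608, -0.1455, 0.1431]
orientation: [-179.6, -0.1, -74.3]
force: [1.1, 0.1, 0.5]
opening: 0.0525
gripper_force: 0.0
```

Run:
```python
from h import *
a=ctrl.snapshot("top")["img"][110:210,215:375,::-1];b=ctrl.snapshot("scene")["img"][150:250,135:295,::-1]
cv2.imwrite("pics/placed.png",cv2.resize(np.vstack([a,b]),None,fx=3,fy=3,interpolation=cv2.INTER_CUBIC))
y=np.radians(15.7);R=np.array([[np.cos(y),-np.sin(y)],[np.sin(y),np.cos(y)]]);j=np.array([574.4,-139.8])
t=j+R@[29.7,59.4];print(t,delta([558.5,-145.2,138,-74.3],[*t,138,-74.3]))
```

```text
[586.91827838 -74.57927702] [-6.03, -4.647, -0.0, 0.0, 0.0, -0.0]
```

View pics/placed.png

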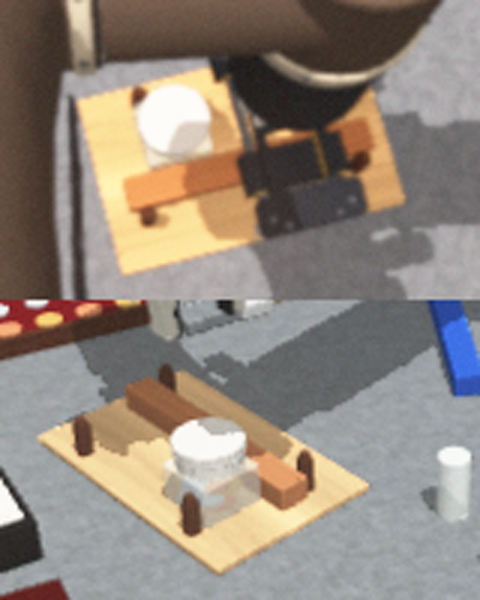

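The bar lies in the gap between the jar and both front pegs: about (265,163) in the top view, ends past both pegs. The cap is still at (273,150). Moving over it.

In the tool's units: -6.03 cm / 80 = -0.0754, -4.65 cm / 80 = -0.0581.

Call:
{"op": "send_rows", "data": {"plan": [[[-0.0125,-0.01,0,0,0,0],[-0.0313,-0.0238,0,0,0,0],[-0.05,-0.0388,0,0,0,0],[-0.0663,-0.0513,0,0,0,0],[-0.0754,-0.0581,0,0,0,0],[-0.0754,-0.0581,0,0,0,0],[-0.0754,-0.0581,0,0,0,0],[-0.0754,-0.0581,0,0,0,0]]], "fingers": 1}}

```text
clock: 11.37
tool_pos: [0.5866, -0.0749, 0.1374]
orientation: [179.9, 0.0, -74.3]
force: [-0.8, -0.1, -0.0]
opening: 0.0874
gripper_force: 0.0
```

In the tool's units: 4.5 cm / 80 = 0.0563, 4 cm / 80 = 0.05.

Call:
{"op": "send_rows", "data": {"plan": [[[0,0,0.0188,0,0,0],[0,0,0.0375,0,0,0],[0,0,0.05,0,0,0],[0,0,0.0563,0,0,0],[0,0,0.0563,0,0,0],[0,0,0.0563,0,0,0]]]}}

```text
clock: 11.87
tool_pos: [0.5872, -0.075, 0.0932]
orientation: [180.0, -0.0, -74.3]
force: [-0.0, 0.5, 0.5]
opening: 0.088
gripper_force: 0.0
```

Run:
```python
from h import *
o=ctrl.get_obs();print(o["tool_pos"],o["orientation"],o["force"],o["opening"])
a=ctrl.snapshot("top")["img"][110:210,215:375,::-1];b=ctrl.snapshot("scene")["img"][150:250,135:295,::-1]
cv2.imwrite("pics/overcap.png",cv2.resize(np.vstack([a,b]),None,fx=3,fy=3,interpolation=cv2.INTER_CUBIC))
```

```text
[ 0.5872318  -0.074999    0.09319503] [ 1.79981596e+02 -1.25072942e-02 -7.43128195e+01] [-0.04322874  0.51594015  0.53237726] 0.08797943367617674
```

View pics/overcap.png

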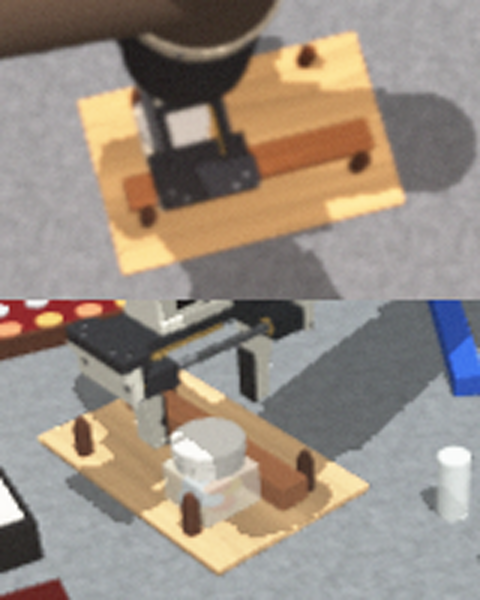

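The open fingers straddle the cap, which is at about (204,198) in the scene view. Descending to its solid upper part.

In the tool's units: 4.2 cm / 80 = 0.0525, 3.8 cm / 80 = 0.0475.

Call:
{"op": "send_rows", "data": {"plan": [[[0,0,0.01,0,0,0],[0,0,0.02,0,0,0],[0,0,0.03,0,0,0],[0,0,0.04,0,0,0],[0,0,0.0475,0,0,0],[0,0,0.0525,0,0,0],[0,0,0.0525,0,0,0],[0,0,0.0525,0,0,0]]]}}

```text
clock: 12.63
tool_pos: [0.5871, -0.0747, 0.0507]
orientation: [180.0, -0.0, -74.3]
force: [0.8, 0.7, 0.0]
opening: 0.0877
gripper_force: 0.0
```

Call:
{"op": "send_rows", "data": {"plan": [[[0,0,0,0,0,0],[0,0,0,0,0,0],[0,0,0,0,0,0],[0,0,0,0,0,0],[0,0,0,0,0,0],[0,0,0,0,0,0],[0,0,0,0,0,0],[0,0,0,0,0,0]]], "fingers": 0}}

```text
clock: 13.3
tool_pos: [0.5872, -0.0747, 0.0513]
orientation: [-180.0, -0.0, -74.3]
force: [-0.9, 0.5, 3.1]
opening: 0.0614
gripper_force: 30.0
```

In the tool's units: -34 degrees / 90 = -0.3778.

Call:
{"op": "send_rows", "data": {"plan": [[[0,0,0,0,0,-0.0333],[0,0,0,0,0,-0.0778],[0,0,0,0,0,-0.1333],[0,0,0,0,0,-0.1889],[0,0,0,0,0,-0.2444],[0,0,0,0,0,-0.3],[0,0,0,0,0,-0.3444],[0,0,0,0,0,-0.3778]]]}}

```text
clock: 13.97
tool_pos: [0.5876, -0.0747, 0.0514]
orientation: [-180.0, -0.0, -40.1]
force: [-0.4, 0.6, 3.4]
opening: 0.0613
gripper_force: 30.0
```

Run:
```python
from h import *
o=ctrl.get_obs();print(o["force"],o["moment"])
b=ctrl.snapshot("scene")["img"][140:250,135:295,::-1]
cv2.imwrite("pics/turn1.png",cv2.resize(b,None,fx=4,fy=4,interpolation=cv2.INTER_CUBIC))
```

```text
[-0.40612485  0.58063482  3.38645635] [ 0.02086587  0.25401718 -0.18214188]
```

View pics/turn1.png

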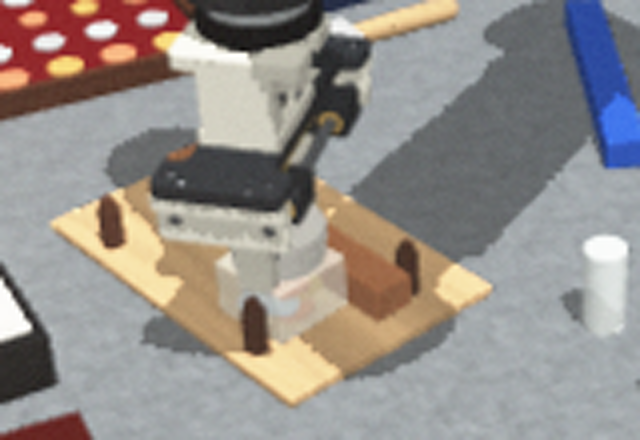

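The jar (about (204,208) in the scene view) is still square between peg and bar while the cap turns; the bar is in place. Continuing in small steps, watching for the cap to push up.

In the tool's units: -11 degrees / 90 = -0.1222.

Call:
{"op": "send_rows", "data": {"plan": [[[0,0,0,0,0,-0.0333],[0,0,0,0,0,-0.0667],[0,0,0,0,0,-0.1],[0,0,0,0,0,-0.1222],[0,0,0,0,0,-0.1222]]]}}

```text
clock: 14.43
tool_pos: [0.588, -0.0747, 0.052]
orientation: [-180.0, -0.1, -29.2]
force: [-2.7, 0.3, 7.6]
opening: 0.0612
gripper_force: 30.0
```

In the tool's units: -5 degrees / 90 = -0.0556.

Call:
{"op": "send_rows", "data": {"plan": [[[0,0,0,0,0,-0.0222],[0,0,0,0,0,-0.0444],[0,0,0,0,0,-0.0556],[0,0,0,0,0,-0.0556]]]}}

```text
clock: 14.77
tool_pos: [0.5882, -0.0746, 0.0521]
orientation: [-180.0, -0.1, -24.3]
force: [-0.4, 0.2, 7.0]
opening: 0.0613
gripper_force: 30.0
```

In the tool's units: -5 degrees / 90 = -0.0556.

Call:
{"op": "send_rows", "data": {"plan": [[[0,0,0,0,0,-0.0222],[0,0,0,0,0,-0.0444],[0,0,0,0,0,-0.0556],[0,0,0,0,0,-0.0556]]]}}

```text
clock: 15.1
tool_pos: [0.5882, -0.0746, 0.0521]
orientation: [-180.0, -0.1, -19.3]
force: [-0.3, 0.5, 8.1]
opening: 0.061
gripper_force: 30.0
```

Run:
```python
from h import *
o=ctrl.get_obs();print(o["tool_pos"],o["force"],o["moment"])
```

```text
[ 0.58824212 -0.07463411  0.05207317] [-0.32303229  0.47223822  8.06911615] [0.02754113 0.27055613 0.0156237 ]
```

The upward force jumped to about 8 N and the turning moment fell to zero, so the cap is free. I'll stop turning and lift straight up.

In the tool's units: -1.5 cm / 80 = -0.0188, -1.2 cm / 80 = -0.015.

Call:
{"op": "send_rows", "data": {"plan": [[[0,0,-0.0038,0,0,0],[0,0,-0.0075,0,0,0],[0,0,-0.0113,0,0,0],[0,0,-0.015,0,0,0],[0,0,-0.0188,0,0,0],[0,0,-0.0188,0,0,0]]]}}

```text
clock: 15.6
tool_pos: [0.5875, -0.0746, 0.0666]
orientation: [-180.0, -0.0, -19.3]
force: [-0.1, 0.3, 1.2]
opening: 0.0608
gripper_force: 30.0
```

Call:
{"op": "send_rows", "data": {"plan": [[[0,0,-0.005,0,0,0],[0,0,-0.0113,0,0,0],[0,0,-0.0175,0,0,0],[0,0,-0.0238,0,0,0],[0,0,-0.0288,0,0,0],[0,0,-0.0294,0,0,0],[0,0,-0.0294,0,0,0],[0,0,-0.0294,0,0,0]]]}}

```text
clock: 16.27
tool_pos: [0.5871, -0.0746, 0.0895]
orientation: [-180.0, 0.0, -19.3]
force: [-0.5, 0.3, -0.6]
opening: 0.0612
gripper_force: 30.0
```

Run:
```python
from h import *
o=ctrl.get_obs();print(o["tool_pos"],o["orientation"],o["force"],o["moment"],o["gripper_force"])
a=ctrl.snapshot("top")["img"][110:210,215:375,::-1];b=ctrl.snapshot("scene")["img"][150:250,135:295,::-1]
cv2.imwrite("pics/end.png",cv2.resize(np.vstack([a,b]),None,fx=3,fy=3,interpolation=cv2.INTER_CUBIC))
```

```text
[ 0.58706738 -0.07464242  0.08952192] [-1.79995728e+02  3.99308693e-03 -1.93086690e+01] [-0.51975078  0.25489977 -0.56368906] [-0.0256095   0.06644336 -0.00145031] 29.999909698963165
```

View pics/end.png

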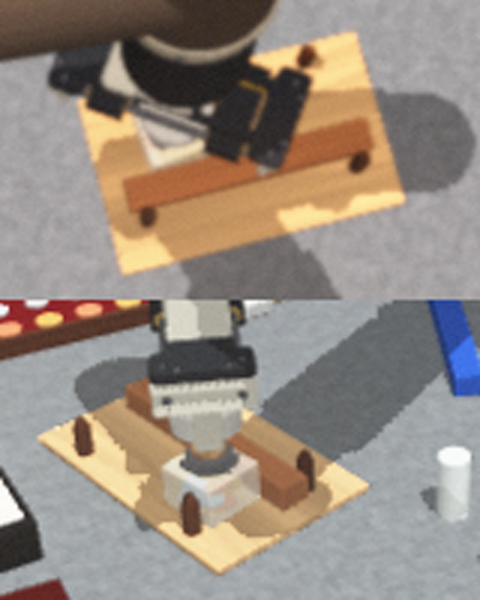

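The cap is held level above the open jar. The jar (about (205,212) in the scene view) stands in the jig and the bar is still in its gap.

```bash
python3 -c "
from plant import ctrl
print(ctrl.close_job())"
```

```text
the job is handed in; nothing more can be done
None
```

The job is handed in, but no verdict came back: the bar is in the gap, the cap came free after a 55° turn, and it is held level about 2.5 cm above the jar's mouth, judging by the lift distance, at 16 s of the 58 s limit.

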